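# Unstack the soldering kit and set out a goldsmith's soldering bench

## Task

Set out the soldering bench: take the pile apart from the top down, one piece at a time, and set each down gently in its own place. The little flux dish goes in the round recess of the wooden flux stand, the honeycomb block in the middle of the tripod's gauze and square with it, the charcoal block flat inside the steel pan, and the fire brick in the middle of the turntable. Leave the glass beaker and the white jar standing where they are.

Things in the scene. Friction and masses are not known exactly. Their poses are not given: they have to be found in the camera images.
- flux_dish: Small round white ceramic flux dish with a little cone inside, 46 mm outside diameter (foot 40 mm), 18 mm high, open on top, about 50 g. At the start it stands on the honeycomb block, on top of the pile. Origin: centre of its underside; z up.
- honeycomb: Off-white ceramic honeycomb soldering block with rows of small dark holes, 85 x 54 x 13 mm (x, y, z), about 80 g. At the start it lies on the charcoal block. Origin: centre of its underside; x along its length, z up.
- charcoal: Black charcoal soldering block, 115 x 60 x 28 mm (x, y, z), about 100 g. At the start it lies on the fire brick. Origin: centre of its underside; x along its length, z up.
- brick: Cream fire brick with soot marks, 140 x 66 x 32 mm (x, y, z), about 240 g; the bottom of the pile, lying on the bench. Origin: centre of its underside; x along its length, z up.
- flux_stand: Wooden flux stand fixed to the bench: block 80 mm (x) by 115 mm (y), 22 mm high, with a round recess 62 mm in diameter and 6 mm deep (floor 16 mm above the bench). A small brush, part of it, lies on it along x at y = +63 mm, top at 29 mm. Origin: at bench level on the axis of the recess; the block reaches from y = -40 to +75 mm.
- tripod: Steel soldering tripod fixed to the bench, carrying a square wire gauze of 105 x 105 mm with a pale round centre; the gauze's top is flat and 80 mm above the bench. Origin: at bench level below the gauze's centre; x and y along the gauze's edges.
- pan: Shallow rectangular sheet-steel pan fixed to the bench, 146 x 90 mm outside (x, y), 140 x 84 mm inside, floor top 3 mm and rim top 12 mm above the bench, with a small wire handle at each end (reaching to x = +-86 mm). Origin: centre of its underside; x along its length.
- turntable: Soldering turntable fixed to the bench: a round flat steel disc of 160 mm diameter with turned rings, its top 30 mm above the bench, on a smaller iron foot; the disc turns stiffly about its axis. Origin: at bench level on the axis.
- beaker: Empty glass beaker, loose, 76 mm across at the rim, 82 mm high; not part of the job. Origin: centre of its underside.
- jar: White plastic jar with a green cap, loose, 48 mm diameter, 65 mm high; not part of the job. Origin: centre of its underside.
Things that resemble listed ones, but are neither listed nor needed, are in the scene too. Of the things shaped like the brick, the cream one is meant.

How it is judged:
By the outcome, as a careful person would: the job done as asked, in the order asked, and still so for the second after the job is handed in, with the robot touching nothing.
It also fails if it takes over 115 s, if anything falls off the work surface, if the arm or the gripper's body presses on something with over 40 N, if the wrist force passes 120 N, or if a joint passes its speed limit or range.

## Robot

A 6-joint arm with a two-finger parallel gripper is mounted at the origin on the work surface. World frame = base frame: x ahead of the robot, y to its left, z up, the work surface at z = 0. Lengths are in m, angles in rad, forces in N, time in s.
With the tool pointing down it reaches from about 0.375 to 0.975 m from the base axis. Payload 3.8 kg.
Tool frame: the origin (TCP) lies midway between the tips of the shut fingers; the grasp point (between the pads) lies 19 mm behind it; z points along the fingers, y is the line along which they close (so a half turn about z gives the same grasp; the last joint's range is limited). The gripper opens to 85 mm and grips with 20 to 120 N. Pads are 22 mm wide; open, the fingers measure 114 mm over their backs; the gripper's body (76 mm by 85 mm) begins 54 mm behind the grasp point. The pads swing forward as they close: fully open they stand 13 mm farther back than shut.
Start: joints at [1.157, 0.264, 1.604, -0, 1.274, -0.037], TCP at [0.248, 0.628, 0.231] pointing down, gripper open.
Joint ranges: [-2.63, 2.63], [-0.94, 2.18], [0.31, 2.57], [-1.31, 4.45], [0, 2.66], [-2.55, 2.55]. Speed limits (rad/s): [2.57, 2.57, 3.14, 3.14, 3.14, 3.14].

## Interface

Orientations are given as a rotation vector (axis times angle).
In Python, from workcell import status, read_camera, workorder, masks_of gives the robot as it stands.
- The arm moves only by the tool drive_tool, never from a script. Its argument "rows" is a list of rows, each a list of 7 numbers: the turn, a rotation vector about the tool's x, y, z in degrees, then the shift along the tool's x, y, z in m, then the opening, from 0 (shut) to 1 (fully open). In form: [[ax, ay, az, tx, ty, tz, claw], ...]. A call has 1 to 8 rows; each row shifts and turns the commanded pose from where the row before left it, along the tool's axes as they then stand; what a row does not reach is not made up. A row lasts 1/12 s, in which the tool goes at most 41.7 mm and 7.16 degrees, less where a joint would pass 70% of its speed; a pose out of reach is approached as far as the arm can. A call is refused whole if a number of a shift passes 0.0417 or a number of a turn 7.16, either way. A call with a gripper value outside its range is refused whole. The fingers move at their own pace and stop on an object; "force" is the grip in N (left out, the last holds). Time passes only in rows, so rows that do not move let the fingers close. It gives the time, the measured TCP pose, the force, the opening and the grip force at its end, in the units of the state.
- status.read_state(): the state, without advancing time (a new reading comes with each control period).
- read_camera(name): name is "scene" or "top"; returns a dict with "color" (384x512x3 uint8, red, green, blue), "intrinsics" (3x3 intrinsics, pixels), "world_from_camera" (4x4, takes a point from camera to world coordinates). Camera axes: x right, y up, looking along -z (the intrinsics and any distortion apply to the point x, -y, -z); pixel columns grow to the right and rows downward; lengths in m; the calibration is good to about 2 mm. A picture is of the moment at which its call begins. There is no depth.
- workorder.finish_job(): hands the job in; it is judged then, once.
Trained networks look in a picture, given as the dict that the camera call returned (one of the last four; its "shot" number tells which), for a name from the list of things; names that differ only in an ending like _2 or _b are one class to them, and where a whole thing is asked for, a point or a joint stands for the part that bears it (a point fixed in the world has none). Each returns a list of dicts, best first, with "score" (0 to 1); they miss things now and then, are a little off and sometimes report something else, mostly with a low value. They report only what shows in the picture. A call takes as long as a camera call. They do not tell look-alikes from the thing itself.
- masks_of(picture, name): "mask" (384x512 bool, what is visible of it) and "bbox" ([left, top, right, bottom] in pixels, round what is visible of it).
The state is a dict: "time": time; "q": joint angles; "joint_vel": joint speeds; "joint_torque": joint torques, N m; "tool_pos": TCP position; "tcp_rot": TCP orientation; "wrist_force": force on the tool from outside, world axes, zero at the start; "torque": the same for the moment, N m; "width": opening from 0.0 (shut) to 1.0 (fully open); "grip_force": force on a finger pad.
Only numpy, scipy, OpenCV 4.12 (cv2) and the standard library are available. Lean on these libraries where they do the work, as an engineer would, in place of code of your own. Each camera call takes 0.05 s, during which the arm holds its last target. There are 200 camera calls.

## Working session

There is one attempt and no reset: what is moved stays moved. The work goes in short steps, Python scripts to look and compute and a tool call to move; the robot and the scene stay as the last step left them, time stands still between calls to the robot, and variables do not carry over. Pictures are saved under pics/ and viewed, at most 14 in all, crops included, and the job is handed in when it is done.

Besides the shell and the picture viewer there is one more tool, called after "Request:" as name(argument=value, ...) on one line, values as JSON. drive_tool: Moves the arm, as the interface text tells. Its arguments: {"type":"object","properties":{"rows":{"type":"array"},"force":{"type":"number"}},"required":["rows"]}

```bash
mkdir -p pics; ls; cat > h.py <<'E'
import numpy as np, cv2
from workcell import status, read_camera, workorder, masks_of
def save(p,n,box=None,s=1):
    im=p["color"][:,:,::-1]
    if box: im=im[box[1]:box[3],box[0]:box[2]]
    cv2.imwrite("pics/"+n,cv2.resize(im,None,fx=s,fy=s,interpolation=cv2.INTER_CUBIC))
def ray(p,uv):
    K=p["intrinsics"];T=p["world_from_camera"]
    uv=np.atleast_2d(np.float64(uv))
    d=np.c_[(uv[:,0]-K[0,2])/K[0,0],-(uv[:,1]-K[1,2])/K[1,1],-np.ones(len(uv))]
    return T[:3,3],d@T[:3,:3].T
def at(p,uv,z):
    o,d=ray(p,uv); return o+d*((z-o[2])/d[:,2])[:,None]
def proj(p,X):
    K=p["intrinsics"];T=p["world_from_camera"]
    c=(np.atleast_2d(X)-T[:3,3])@T[:3,:3]
    return np.c_[K[0,0]*c[:,0]/-c[:,2]+K[0,2],K[1,1]*-c[:,1]/-c[:,2]+K[1,2]]
def tri(p1,a,p2,b):
    o1,d1=ray(p1,a);o2,d2=ray(p2,b);d1=d1[0];d2=d2[0]
    s=np.linalg.lstsq(np.c_[d1,-d2],o2-o1,rcond=None)[0]
    x,y=o1+s[0]*d1,o2+s[1]*d2
    return (x+y)/2,np.linalg.norm(x-y)
E
cat > a.py <<'E'
from h import *
np.set_printoptions(precision=3,suppress=True)
print(status.read_state())
for c in("scene","top"):
    p=read_camera(c); save(p,c+"0.png",s=1.5); print({k:(v if k!="color" else 0) for k,v in p.items()})
    for n in "flux_dish honeycomb charcoal brick flux_stand tripod pan turntable beaker jar".split():
        print(c,n,[(round(r["score"],2),[int(x) for x in r["bbox"]],int(r["mask"].sum())) for r in masks_of(p,n)])
E
python3 a.py
```

```text
pics
{'time': 0.0, 'q': array([ 1.157,  0.265,  1.605,  0.   ,  1.274, -0.037]), 'joint_vel': array([ 0.   , -0.   , -0.001, -0.001, -0.001, -0.001]), 'joint_torque': array([  0.001, -51.512, -36.732,   0.   ,   0.013,   0.   ]), 'tool_pos': array([0.248, 0.627, 0.23 ]), 'tcp_rot': array([-0.588, -3.086,  0.003]), 'wrist_force': array([-0.146,  0.991, -0.043]), 'torque': array([-0.076, -0.001,  0.008]), 'grip_force': 0.0, 'width': 1.0012893828338774}
{'color': 0, 'intrinsics': array([[490.144,   0.   , 259.559],
       [  0.   , 490.144, 194.083],
       [  0.   ,   0.   ,   1.   ]]), 'world_from_camera': array([[-0.594, -0.663,  0.457,  1.122],
       [ 0.805, -0.497,  0.326,  0.508],
       [ 0.011,  0.561,  0.828,  1.331],
       [ 0.   ,  0.   ,  0.   ,  1.   ]]), 'shot': 1}
scene flux_dish [(0.63, [185, 132, 194, 145], 136)]
scene honeycomb [(0.7, [178, 137, 204, 157], 285)]
scene charcoal [(0.52, [175, 140, 205, 168], 254)]
scene brick [(0.82, [177, 145, 205, 173], 284), (0.77, [208, 93, 239, 127], 704)]
scene flux_stand [(0.78, [173, 199, 213, 236], 898)]
scene tripod []
scene
[... 374 characters left out ...]
105,  0.331],
       [-1.   , -0.022, -0.004,  0.009],
       [-0.006,  0.105,  0.994,  1.007],
       [ 0.   ,  0.   ,  0.   ,  1.   ]]), 'shot': 2}
top flux_dish [(0.74, [372, 191, 391, 212], 267)]
top honeycomb [(0.81, [365, 183, 397, 218], 421)]
top charcoal [(0.83, [356, 175, 395, 226], 438)]
top brick [(0.83, [348, 170, 393, 228], 457), (0.59, [371, 255, 415, 317], 1590), (0.39, [356, 178, 395, 227], 448)]
top flux_stand [(0.63, [287, 115, 338, 161], 1301)]
top tripod [(0.68, [180, 103, 227, 154], 1641), (0.4, [373, 194, 394, 211], 274)]
top pan [(0.76, [134, 164, 169, 224], 1756)]
top turntable []
top beaker [(0.82, [112, 89, 152, 127], 916)]
top jar [(0.71, [391, 99, 410, 121], 323)]
```

View pics/scene0.png

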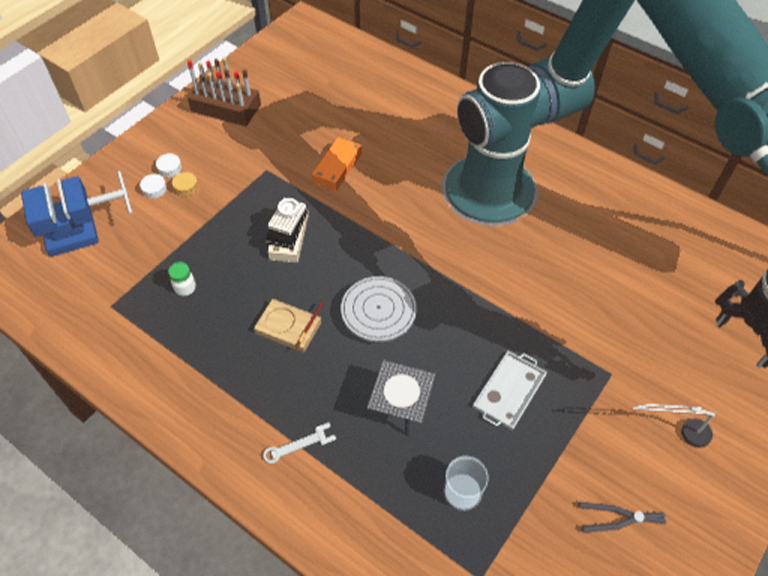

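View pics/top0.png

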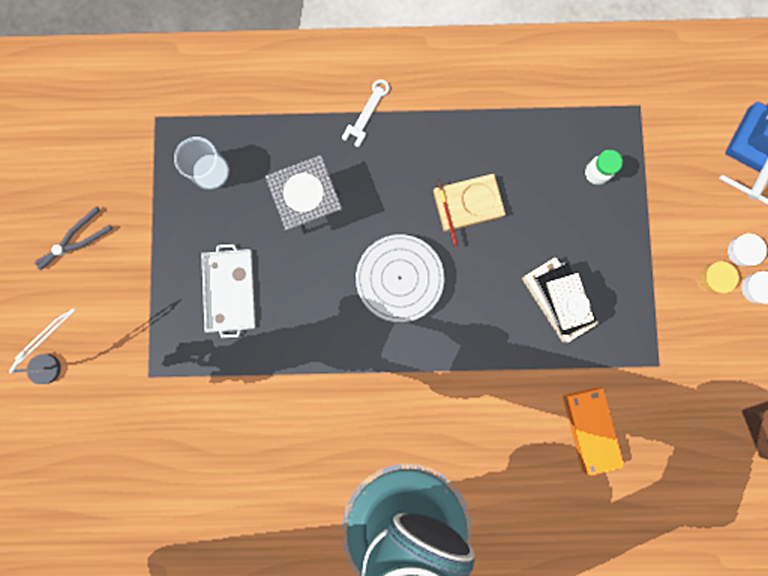

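Candidates, native scene pixels:
- **Brick:** the cream one at the bottom of the pile (190,165), or the orange one (224,110). I choose the cream one.
- **Flux dish:** the dish on the pile (192,138), or the loose lids at (112,109), (101,124) and (123,122). I choose the one on the pile.
- **Honeycomb, charcoal, tripod, pan, turntable and stand:** one of each.

Next is a close crop of the pile and the places.

```bash
cat > b.py <<'E'
from h import *
a=read_camera("scene");b=read_camera("top")
def crop(p,x,y,w,h,s): return cv2.resize(p["color"][y:y+h,x:x+w,::-1],None,fx=s,fy=s,interpolation=cv2.INTER_CUBIC)
cv2.imwrite("pics/pile.png",np.hstack([crop(a,160,120,66,66,6),crop(b,340,160,66,66,6)]))
E
python3 b.py
```

```text
(no output)
```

View pics/pile.png

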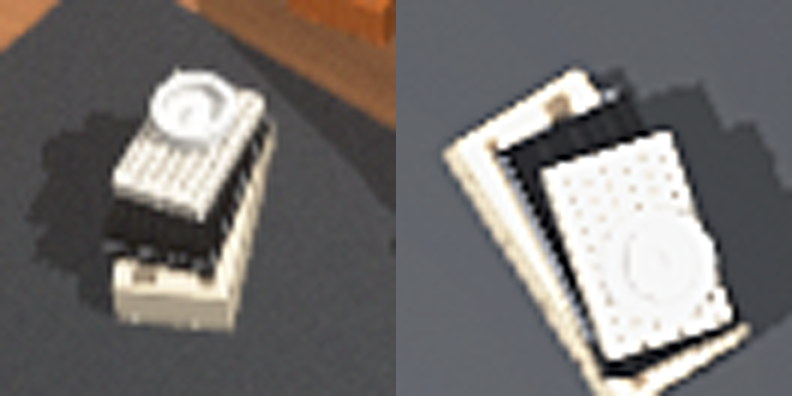

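The pile is as described: white dish on the off-white honeycomb, black charcoal, cream brick at the bottom. It sits around scene (192,148) and top (378,200). Next I fit every model's pose to the masks in both views.

```bash
cat > fit.py <<'E'
from h import *
from scipy.optimize import minimize
def box(lx,ly,z0,z1,cx=0,cy=0):
    return np.array([[cx+sx*lx/2,cy+sy*ly/2,z] for sx in(-1,1) for sy in(-1,1) for z in(z0,z1)])
def cyl(prof):
    t=np.linspace(0,2*np.pi,48,endpoint=False)
    return np.vstack([np.c_[r*np.cos(t),r*np.sin(t),0*t+z] for r,z in prof])
M=dict(flux_dish=cyl([(.020,0),(.023,.018)]),honeycomb=box(.085,.054,0,.013),charcoal=box(.115,.06,0,.028),
 brick=box(.14,.066,0,.032),flux_stand=box(.08,.115,0,.022,0,.0175),tripod=box(.105,.105,.079,.080),
 pan=box(.146,.09,0,.012),turntable=cyl([(.08,.03),(.08,.024)]))
def place(n,q):
    c,s=np.cos(q[2]),np.sin(q[2]); X=M[n].copy()
    X[:,:2]=X[:,:2]@np.array([[c,s],[-s,c]])+q[:2]; X[:,2]+=q[3]; return X
S=4
def ras(p,X):
    h=cv2.convexHull(np.float32(proj(p,X)))
    im=np.zeros((384*S,512*S),np.uint8)
    cv2.fillPoly(im,[np.int32(((h+.5)*S-.5)*16+.5)],1,shift=4); return im
def fit(n,views,q0,above=(),zfree=True,ang=True):
    """views: [(pic,mask)], above: list of (name,q)"""
    D=[]
    for p,m in views:
        mm=cv2.resize(np.float32(m),None,fx=S,fy=S,interpolation=cv2.INTER_LINEAR)>.5
        occ=np.zeros_like(mm)
        for a,qa in above: occ|=ras(p,place(a,qa))>0
        D.append((p,mm&~occ,occ))
    def cost(v):
        q=[v[0]/100,v[1]/100,v[2]/5 if ang else q0[2],v[3]/100 if zfree else q0[3]]; e=0
        for p,mm,occ in D:
            r=(ras(p,place(n,q))>0)&~occ; e+=1-(r&mm).sum()/max(1,(r|mm).sum())
        return e
    v=np.array([q0[0]*100,q0[1]*100,q0[2]*5,q0[3]*100])
    for st in(1.,.4):
        sx=np.vstack([v]+[v+st*np.eye(4)[i] for i in range(4)])
        r=minimize(cost,v,method="Nelder-Mead",options=dict(initial_simplex=sx,maxfev=220,xatol=.005,fatol=1e-4)); v=r.x
    return np.array([v[0]/100,v[1]/100,v[2]/5 if ang else q0[2],v[3]/100 if zfree else q0[3]]),r.fun/len(D)
def best(p,n,near,z,tol=.12):
    for r in masks_of(p,n):
        ys,xs=np.nonzero(r["mask"])
        c=at(p,(xs.mean(),ys.mean()),z)[0]
        if np.hypot(*(c[:2]-near))<tol: return r["mask"]
def draw(p,items,x,y,w,h,s):
    im=cv2.resize(p["color"][y:y+h,x:x+w,::-1],None,fx=s,fy=s,interpolation=cv2.INTER_CUBIC)
    for n,q in items:
        X=place(n,q); 
        k=cv2.convexHull(np.float32(proj(p,X)))
        cv2.polylines(im,[np.int32(((k-[x,y]+.5)*s-.5)*16)],True,(0,0,255),1,cv2.LINE_AA,4)
        top=X[X[:,2]>X[:,2].max()-1e-6]; k=cv2.convexHull(np.float32(proj(p,top)))
        cv2.polylines(im,[np.int32(((k-[x,y]+.5)*s-.5)*16)],True,(0,255,0),1,cv2.LINE_AA,4)
    return im
E
cat > c.py <<'E'
from fit import *
import json
np.set_printoptions(precision=4,suppress=True)
A=read_camera("scene");B=read_camera("top")
g=lambda u,v,z:at(B,(u/1.5,v/1.5),z)[0][:2]
pile=g(570,300,.07)
init=dict(flux_dish=(pile,0,.073),honeycomb=(pile,.3,.06),charcoal=(pile,.4,.032),brick=(pile,.5,0),
 flux_stand=(g(480,200,.02),1.6,0),tripod=(g(303,192,.08),.3,0),pan=(g(229,290,.01),0.,0),turntable=(g(400,278,.03),0,0))
print({k:v[0] for k,v in init.items()})
res={};above=[]
for n,(xy,yaw,z) in init.items():
    hz=z+M[n][:,2].max()
    vs=[]
    for p in(A,B):
        m=best(p,n,xy,hz)
        if m is not None: vs.append((p,m))
    fixed=n in("flux_stand","tripod","pan","turntable")
    rnd=n in("flux_dish","turntable")
    cand=[]
    yaws=[0.] if rnd else ([0,1.57,3.14,-1.57] if n=="flux_stand" else [0.,.78,1.57,2.35])
    for y in yaws:
        cand.append(fit(n,vs,(xy[0],xy[1],y,z),[] if fixed else above,zfree=len(vs)>1,ang=not rnd))
    q,c=min(cand,key=lambda t:t[1])
    if not fixed: above.append((n,q))
    res[n]=q.tolist(); print(n,len(vs),q,"cost",round(c,3),"deg",np.degrees(q[2]).round(1))
json.dump(res,open("res.json","w"))
it=[(n,np.array(q)) for n,q in res.items()]
cr=[]
for n in("flux_dish","flux_stand","tripod","pan","turntable"):
    for p in(A,B):
        u=proj(p,np.array([[res[n][0],res[n][1],init[n][2]+.02]]))[0].astype(int)-28
        cr.append((p,u))
tiles=[draw(p,it,u[0],u[1],56,56,4) if 1 else 0 for p,u in cr]
tiles=[cv2.resize(t,(224,224)) for t in tiles]
cv2.imwrite("pics/fit1.png",np.hstack([cv2.resize(t,(390,390)) for t in [draw(p,it,u[0],u[1],56,56,7) for p,u in cr[:2]]]))
cv2.imwrite("pics/fit2.png",np.vstack([np.hstack(tiles[2::2][:3]),np.hstack(tiles[3::2][:3])]))
cv2.imwrite("pics/fit3.png",np.hstack(tiles[8:]))
E
python3 c.py
```

```text
{'flux_dish': array([ 0.3994, -0.2927]), 'honeycomb': array([ 0.3994, -0.2927]), 'charcoal': array([ 0.3994, -0.2927]), 'brick': array([ 0.3994, -0.2927]), 'flux_stand': array([ 0.5932, -0.1521]), 'tripod': array([0.5987, 0.1672]), 'pan': array([0.4361, 0.317 ]), 'turntable': array([0.4491, 0.0001])}
flux_dish 2 [ 0.3901 -0.2923  0.      0.0728] cost 0.121 deg 0.0
honeycomb 2 [ 0.4006 -0.2916  3.4237  0.0607] cost 0.101 deg 196.2
charcoal 2 [ 0.4053 -0.2888  0.4143  0.0354] cost 0.194 deg 23.7
brick 2 [ 0.4067 -0.2872  0.5346  0.0045] cost 0.108 deg 30.6
flux_stand 2 [ 0.5883 -0.1133  3.3709 -0.0001] cost 0.059 deg 193.1
tripod 2 [ 0.6004  0.1683  0.3412 -0.0004] cost 0.056 deg 19.6
pan 2 [0.4378 0.3205 3.205  0.0006] cost 0.056 deg 183.6
turntable 2 [ 0.4527  0.002   0.     -0.0002] cost 0.034 deg 0.0
```

View pics/fit1.png

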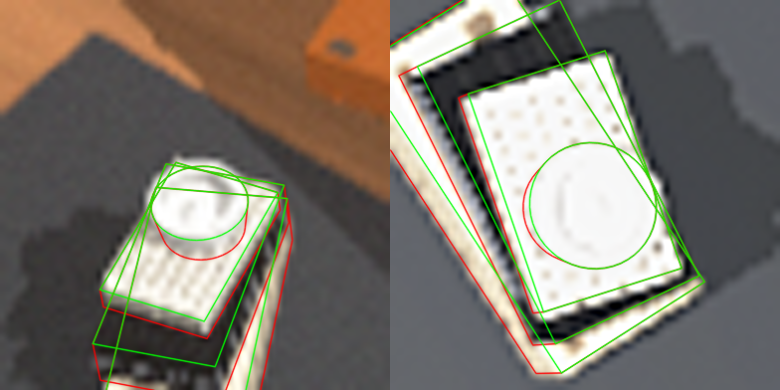

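View pics/fit2.png

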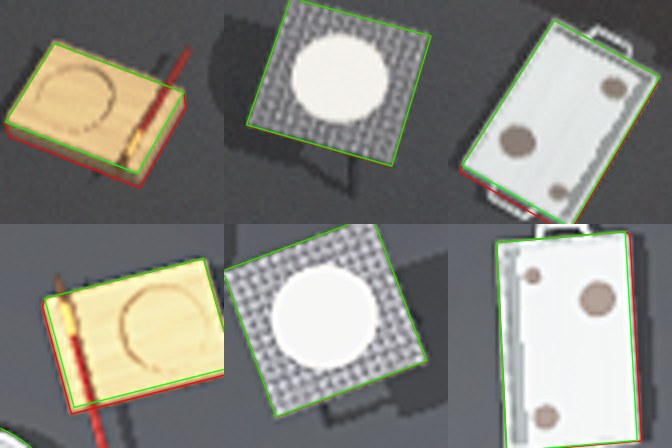

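Scene tiles: the dish rim is centred near native (192,138), and the pile outlines follow the edges within about half a pixel. Stand, gauze and pan outlines lie on their edges. The fitted heights match the text: honeycomb underside 61 mm, dish 73 mm, fixed things within 1 mm.

The fit turned the stand half round, so its yaw is 13.1° and the recess is at (0.596,-0.147). I start by turning the tool and checking the sign.

```bash
cat > go.py <<'E'
import sys,numpy as np
from h import status
from scipy.spatial.transform import Rotation as R
# go.py x y z psi_deg : turn about tool z, then shift in tool axes after the turn
x,y,z,psi=map(float,sys.argv[1:5]); s=status.read_state(); r=R.from_rotvec(s["tcp_rot"]); Y=r.as_matrix()[:,1]
now=np.degrees(np.arctan2(Y[1],Y[0])); t=(now-psi+180)%360-180
if len(sys.argv)<6: t=(t+90)%180-90
r2=r*R.from_rotvec([0,0,np.radians(t)]); d=r2.inv().apply(np.array([x,y,z])-s["tool_pos"])
print("t",round(s["time"],2),"pos",s["tool_pos"].round(4),"psi",now.round(1),"tilt",np.degrees(np.arccos(-r.as_matrix()[2,2])).round(2),"w",round(s["width"],3),"F",s["wrist_force"].round(1),"grip",round(s["grip_force"],1),"q6",s["q"][5].round(2))
print("turn",round(t,1),"shift",d.round(4))
E
python3 go.py .39 -.2923 .2 13.1
python3 - <<'E'
import json
from fit import *
r=json.load(open("res.json")); q=r["flux_stand"]; 
y=np.array([-np.sin(q[2]),np.cos(q[2])]); o=np.array(q[:2])+.035*y; r["flux_stand"]=[*o,q[2]-np.pi,q[3]]
json.dump(r,open("res.json","w")); print(r["flux_stand"])
E
```

```text
t 2.1 pos [0.2484 0.6276 0.2313] psi 68.4 tilt 0.0 w 1.002 F [-0.1 -0.2 -0.3] grip 0.0 q6 -0.04
turn 55.3 shift [-0.9281 -0.0706  0.0313]
[np.float64(0.5962975423774468), np.float64(-0.14739583199638046), 0.22928620987539228, -0.0001221099016085316]
```

Request:
drive_tool(rows=[[0,0,6.9,0,0,0,1],[0,0,6.9,0,0,0,1],[0,0,6.9,0,0,0,1],[0,0,6.9,0,0,0,1],[0,0,6.9,0,0,0,1],[0,0,6.9,0,0,0,1],[0,0,6.9,0,0,0,1],[0,0,6.9,0,0,0,1]], force=25)

```text
time: 2.77
tool_pos: [0.2483, 0.6276, 0.2313]
tcp_rot: [-1.958, -2.456, 0.0]
wrist_force: [-0.1, 0.6, -0.3]
width: 1.002
grip_force: 0.0
```

Request:
drive_tool(rows=[[0,0,0,-0.0364,0.0123,0,1],[0,0,0,-0.0364,0.0123,0,1],[0,0,0,-0.0364,0.0123,0,1],[0,0,0,-0.0364,0.0123,0,1],[0,0,0,-0.0364,0.0123,0,1],[0,0,0,-0.0364,0.0123,0,1],[0,0,0,-0.0364,0.0123,0,1],[0,0,0,-0.0364,0.0123,0,1]])

```text
time: 3.43
tool_pos: [0.4113, 0.365, 0.2316]
tcp_rot: [1.951, 2.462, 0.001]
wrist_force: [0.3, -0.1, 0.9]
width: 0.997
grip_force: 0.0
```

Request:
drive_tool(rows=[[0,0,0,-0.0364,0.0123,0,1],[0,0,0,-0.0364,0.0123,0,1],[0,0,0,-0.0375,-0.0128,0,1],[0,0,0,-0.0375,-0.0128,0,1],[0,0,0,-0.0375,-0.0128,0,1],[0,0,0,-0.0375,-0.0128,0,1],[0,0,0,-0.0375,-0.0128,0,1],[0,0,0,-0.0375,-0.0128,0,1]])

```text
time: 4.1
tool_pos: [0.4274, 0.0631, 0.2316]
tcp_rot: [1.95, 2.462, 0.001]
wrist_force: [0.8, -0.6, -0.4]
width: 0.999
grip_force: 0.0
```

Request:
drive_tool(rows=[[0,0,0,-0.0375,-0.0128,0,1],[0,0,0,-0.0375,-0.0128,0,1],[0,0,0,-0.0375,-0.0128,0,1],[0,0,0,-0.0375,-0.0128,0,1],[0,0,0,-0.0375,-0.0128,0,1],[0,0,0,-0.0375,-0.0128,0,1],[0,0,0,-0.0375,-0.0128,0,1],[0,0,0,0,0,0,1]])

```text
time: 4.77
tool_pos: [0.3999, -0.2175, 0.2319]
tcp_rot: [1.957, 2.454, -0.005]
wrist_force: [0.9, 0.5, 0.2]
width: 1.0
grip_force: 0.0
```

```bash
python3 go.py .3901 -.2923 .079 13.1
```

```text
t 4.77 pos [ 0.3999 -0.2175  0.2319] psi 12.9 tilt 0.25 w 1.0 F [0.9 0.5 0.2] grip 0.0 q6 -0.77
turn -0.2 shift [-0.0699 -0.0264  0.1532]
```

Request:
drive_tool(rows=[[0,0,0,-0.035,-0.0132,0,1],[0,0,0,-0.035,-0.0132,0,1],[0,0,0,0,0,0.035,1],[0,0,0,0,0,0.035,1],[0,0,0,0,0,0.035,1],[0,0,0,0,0,0.02,1],[0,0,0,0,0,0.01,1],[0,0,0,0,0,0,1]])

```text
time: 5.43
tool_pos: [0.3894, -0.2837, 0.0937]
tcp_rot: [-1.948, -2.458, -0.0]
wrist_force: [-0.9, 0.2, 0.0]
width: 1.0
grip_force: 0.0
```

```bash
python3 go.py .3901 -.2923 .079 13.1
```

```text
t 5.43 pos [ 0.3894 -0.2837  0.0937] psi 13.2 tilt 0.31 w 1.0 F [-0.9  0.2  0. ] grip 0.0 q6 -0.91
turn 0.1 shift [-0.0086 -0.0012  0.0147]
```

Request:
drive_tool(rows=[[0,0,0,-0.0086,-0.0012,0,1],[0,0,0,0,0,0.008,1],[0,0,0,0,0,0.007,1],[0,0,0,0,0,0,0.75],[0,0,0,0,0,0,0.65],[0,0,0,0,0,0,0.55],[0,0,0,0,0,0,0.45],[0,0,0,0,0,0,0.3]], force=25)

```text
time: 6.1
tool_pos: [0.3922, -0.2943, 0.0821]
tcp_rot: [1.95, 2.461, -0.0]
wrist_force: [-0.9, 1.4, 3.9]
width: 0.524
grip_force: 25.5
```

Request:
drive_tool(rows=[[0,0,0,0,0,0,0.3],[0,0,0,0,0,0,0.3],[0,0,0,0,0,0,0.3]])

```text
time: 6.35
tool_pos: [0.3922, -0.2944, 0.0821]
tcp_rot: [1.95, 2.461, -0.0]
wrist_force: [-1.4, 1.3, 5.2]
width: 0.52
grip_force: 25.7
```

```bash
python3 go.py .5963 -.1474 .16 13.1
```

```text
t 6.35 pos [ 0.3922 -0.2944  0.0821] psi 13.2 tilt 0.06 w 0.52 F [-1.4  1.3  5.2] grip 25.7 q6 -0.93
turn 0.1 shift [ 0.0968  0.2321 -0.0779]
```

Request:
drive_tool(rows=[[0,0,0,0,0,-0.004,0.3],[0,0,0,0,0,-0.01,0.3],[0,0,0,0,0,-0.03,0.3],[0,0,0,0,0,-0.035,0.3],[0,0,0,0,0,0,0.3]])

```text
time: 6.77
tool_pos: [0.3955, -0.2971, 0.1677]
tcp_rot: [1.944, 2.453, -0.0]
wrist_force: [0.8, -1.5, 0.4]
width: 0.517
grip_force: 25.8
```

```bash
python3 go.py .5963 -.1474 .16 13.1; cat > l.py <<'E'
from h import *; import sys
X=np.array([[float(v) for v in sys.argv[2:5]]]); h=33
A=read_camera("scene");B=read_camera("top"); T=[]
for p in(A,B):
    u=proj(p,X)[0].astype(int)-h; u=np.clip(u,0,[512-2*h,384-2*h]); print(u)
    T.append(cv2.resize(p["color"][u[1]:u[1]+2*h,u[0]:u[0]+2*h,::-1],(396,396),interpolation=cv2.INTER_CUBIC))
cv2.imwrite("pics/"+sys.argv[1],np.hstack(T))
E
python3 l.py lift1.png .39 -.292 .12
```

```text
t 6.77 pos [ 0.3955 -0.2971  0.1677] psi 13.2 tilt 0.68 w 0.517 F [ 0.8 -1.5  0.4] grip 25.8 q6 -0.93
turn 0.1 shift [0.1004 0.2294 0.0084]
[158  98]
[353 169]
```

View pics/lift1.png

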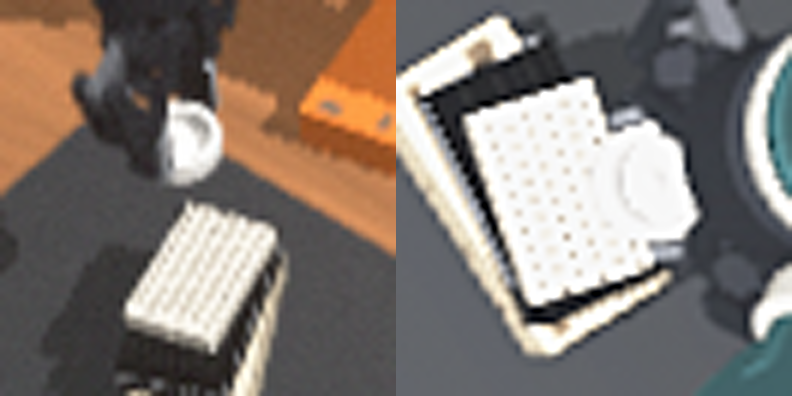

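Request:
drive_tool(rows=[[0,0,0,0,0,0,0.3],[0,0,0,0,0,0,0.3]])

```text
time: 7.03
tool_pos: [0.3909, -0.2933, 0.159]
tcp_rot: [-1.95, -2.46, -0.0]
wrist_force: [0.0, 0.2, -0.1]
width: 0.519
grip_force: 25.8
```

```bash
python3 go.py .5963 -.1474 .16 13.1;  python3 - <<'E'
from h import *
A=read_camera("scene");B=read_camera("top");T=[]
X=np.array([[.395,-.297,.16]])
for p in(A,B):
    u=proj(p,X)[0].astype(int)-22
    T.append(cv2.resize(p["color"][u[1]:u[1]+44,u[0]:u[0]+44,::-1],(396,396),interpolation=cv2.INTER_CUBIC))
    print([(r["bbox"],r["score"]) for r in masks_of(p,"flux_dish")][:2],u)
cv2.imwrite("pics/lift2.png",np.hstack(T))
E
```

```text
t 7.03 pos [ 0.3909 -0.2933  0.159 ] psi 13.2 tilt 0.15 w 0.519 F [ 0.   0.2 -0.1] grip 25.8 q6 -0.93
turn 0.1 shift [ 0.0955  0.2331 -0.0011]
[([189.7, 119.2, 195.5, 129.2], 0.57)] [165 101]
[([382.3, 189.0, 400.4, 211.1], 0.68)] [372 176]
```

View pics/lift2.png

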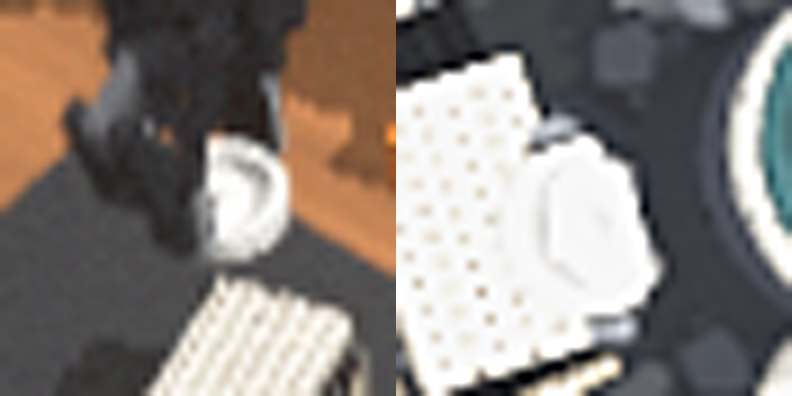

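The dish hangs about level between the pads, near scene (192,123). The honeycomb has not moved. I carry the dish to the stand.

Request:
drive_tool(rows=[[0,0,0,0.0136,0.0333,0,0.3],[0,0,0,0.0136,0.0333,0,0.3],[0,0,0,0.0136,0.0333,0,0.3],[0,0,0,0.0136,0.0333,0,0.3],[0,0,0,0.0136,0.0333,0,0.3],[0,0,0,0.0136,0.0333,0,0.3],[0,0,0,0.0136,0.0333,0,0.3],[0,0,0,0,0,0.02,0.3]])

```text
time: 7.9
tool_pos: [0.6051, -0.1453, 0.1443]
tcp_rot: [1.941, 2.458, 0.01]
wrist_force: [0.6, -0.6, 0.5]
width: 0.518
grip_force: 25.8
```

Request:
drive_tool(rows=[[0,0,0,0,0,0.03,0.3],[0,0,0,0,0,0.03,0.3],[0,0,0,0,0,0.02,0.3],[0,0,0,0,0,0,0.3],[0,0,0,0,0,0,0.3],[0,0,0,0,0,0,0.3]])

```text
time: 8.4
tool_pos: [0.5978, -0.1484, 0.0612]
tcp_rot: [1.951, 2.461, 0.001]
wrist_force: [0.2, -0.1, -0.2]
width: 0.519
grip_force: 25.8
```

```bash
python3 go.py .5963 -.1474 .0255 13.1; python3 l.py pl1.png .596 -.147 .04
```

```text
t 8.4 pos [ 0.5978 -0.1484  0.0612] psi 13.2 tilt 0.07 w 0.519 F [ 0.2 -0.1 -0.2] grip 25.8 q6 -0.51
turn 0.1 shift [ 0.0014 -0.0013  0.0357]
[152 177]
[286  97]
```

View pics/pl1.png

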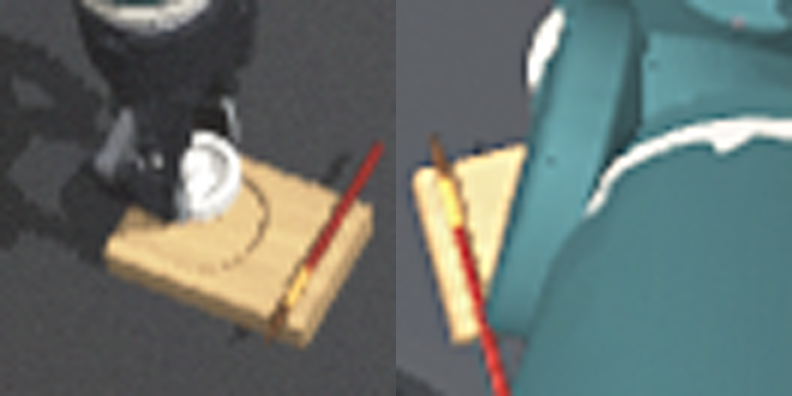

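The dish hangs level over the recess, at crop (205,175), with the brush clear to the right.

Request:
drive_tool(rows=[[0,0,0,0.0014,-0.0013,0.01,0.3],[0,0,0,0,0,0.01,0.3],[0,0,0,0,0,0.008,0.3],[0,0,0,0,0,0.004,0.3],[0,0,0,0,0,0.002,0.3],[0,0,0,0,0,0,0.3],[0,0,0,0,0,0,0.3],[0,0,0,0,0,0,0.3]])

```text
time: 9.17
tool_pos: [0.5956, -0.1471, 0.0263]
tcp_rot: [1.951, 2.462, 0.0]
wrist_force: [-0.3, 0.1, -0.5]
width: 0.516
grip_force: 25.8
```

Request:
drive_tool(rows=[[0,0,0,0,0,0.001,0.3],[0,0,0,0,0,0.001,0.3],[0,0,0,0,0,0,0.3],[0,0,0,0,0,0,0.3]])

```text
time: 9.5
tool_pos: [0.5958, -0.1472, 0.0251]
tcp_rot: [1.951, 2.462, 0.0]
wrist_force: [-1.6, 0.2, 4.1]
width: 0.52
grip_force: 26.3
```

Request:
drive_tool(rows=[[0,0,0,0,0,0,0.58],[0,0,0,0,0,0,0.66],[0,0,0,0,0,0,0.74],[0,0,0,0,0,0,0.74],[0,0,0,0,0,-0.02,0.74],[0,0,0,0,0,-0.04,0.74],[0,0,0,0,0,-0.04,0.74],[0,0,0,0,0,-0.04,1]])

```text
time: 10.17
tool_pos: [0.5945, -0.1468, 0.1647]
tcp_rot: [-1.95, -2.461, 0.001]
wrist_force: [1.2, 0.2, -0.4]
width: 0.863
grip_force: 0.0
```

```bash
python3 go.py .4006 -.2916 .16 -73.8 1; cat > refit.py <<'E'
from fit import *; import sys,json
# refit.py name [above...] ; updates res.json
np.set_printoptions(precision=4,suppress=True)
r=json.load(open("res.json")); A=read_camera("scene");B=read_camera("top"); n=sys.argv[1]; q0=np.array(r[n])
ab=[(a,np.array(r[a])) for a in sys.argv[2:]]
vs=[(p,m) for p in(A,B) if (m:=best(p,n,q0[:2],q0[3]+.02,.05)) is not None]
for z in((1,0) if len(vs)>1 else (0,)):
    q,c=fit(n,vs,q0,ab,zfree=bool(z),ang=n!="flux_dish"); print(n,len(vs),q,round(c,3),np.degrees(q[2]).round(1))
for p,m in vs:
    q1,c=fit(n,[(p,m)],q0,ab,zfree=False,ang=n!="flux_dish"); print(" one view",q1,round(c,3),np.degrees(q1[2]).round(1))
E

```

```text
t 10.17 pos [ 0.5945 -0.1468  0.1647] psi 13.2 tilt 0.13 w 0.863 F [ 1.2  0.2 -0.4] grip 0.0 q6 -0.51
turn 87.0 shift [-0.2266  0.085   0.005 ]
```

Request:
drive_tool(rows=[[0,0,7,0,0,0,1],[0,0,7,0,0,0,1],[0,0,7,0,0,0,1],[0,0,7,0,0,0,1],[0,0,7,0,0,0,1],[0,0,7,0,0,0,1],[0,0,7,0,0,0,1],[0,0,7,0,0,0,1]])

```text
time: 10.83
tool_pos: [0.5952, -0.147, 0.164]
tcp_rot: [-2.882, -1.249, 0.001]
wrist_force: [-0.1, 0.1, 0.3]
width: 0.999
grip_force: 0.0
```

Request:
drive_tool(rows=[[0,0,7,0,0,0,1],[0,0,7,0,0,0,1],[0,0,7,0,0,0,1],[0,0,7,0,0,0,1],[0,0,3,0,0,0,1],[0,0,0,0,0,0,1]])

```text
time: 11.33
tool_pos: [0.5952, -0.147, 0.164]
tcp_rot: [-3.11, -0.441, 0.001]
wrist_force: [-0.4, -0.0, -0.4]
width: 1.001
grip_force: 0.0
```

```bash
python3 refit.py honeycomb; python3 refit.py charcoal honeycomb; python3 - <<'E'
import json
r=json.load(open("res.json")); r["flux_dish"]=[.5963,-.1474,0,.016]; json.dump(r,open("res.json","w"))
E
python3 refit.py flux_dish; python3 go.py .4006 -.2916 .16 -73.8 1
```

```text
honeycomb 1 [ 0.3964 -0.2925  3.4823  0.0607] 0.245 199.5
 one view [ 0.3964 -0.2925  3.4823  0.0607] 0.245 199.5
charcoal 1 [ 0.4049 -0.289   0.4616  0.0354] 0.519 26.4
 one view [ 0.4049 -0.289   0.4616  0.0354] 0.519 26.4
flux_dish 1 [ 0.5982 -0.1469  0.      0.016 ] 0.08 0.0
 one view [ 0.5982 -0.1469  0.      0.016 ] 0.08 0.0
t 11.93 pos [ 0.5954 -0.147   0.1643] psi -73.8 tilt 0.0 w 1.006 F [-0.   1.3  0.3] grip 0.0 q6 1.0
turn 0.0 shift [-0.2274  0.0845  0.0043]
```

Request:
drive_tool(rows=[[0,0,0,-0.0379,0.0141,0,1],[0,0,0,-0.0379,0.0141,0,1],[0,0,0,-0.0379,0.0141,0,1],[0,0,0,-0.0379,0.0141,0,1],[0,0,0,-0.0379,0.0141,0,1],[0,0,0,-0.0379,0.0141,0,1],[0,0,0,0,0,0.03,1],[0,0,0,0,0,0.03,1]])

```text
time: 12.6
tool_pos: [0.4009, -0.2951, 0.1065]
tcp_rot: [3.106, 0.435, 0.007]
wrist_force: [0.6, 1.1, -0.3]
width: 1.003
grip_force: 0.0
```

Request:
drive_tool(rows=[[0,0,0,0,0,0.01,1],[0,0,0,0,0,0,1],[0,0,0,0,0,0,1],[0,0,0,0,0,0,1]])

```text
time: 12.93
tool_pos: [0.402, -0.2922, 0.0957]
tcp_rot: [3.108, 0.444, 0.002]
wrist_force: [1.1, 0.6, 0.3]
width: 0.999
grip_force: 0.0
```

```bash
python3 go.py .4006 -.2916 .060 -73.8 1; python3 l.py pk2.png .4 -.292 .08
```

```text
t 12.93 pos [ 0.402  -0.2922  0.0957] psi -73.7 tilt 0.12 w 0.999 F [1.1 0.6 0.3] grip 0.0 q6 0.61
turn 0.1 shift [-0.0012 -0.0011  0.0357]
[157 108]
[347 166]
```

View pics/pk2.png

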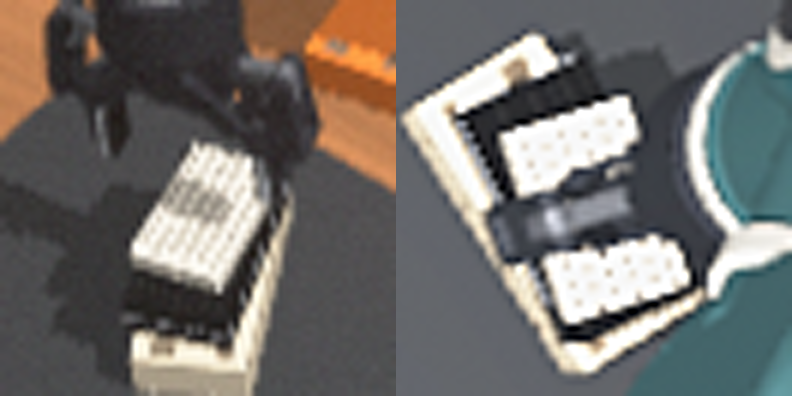

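The fingers straddle the honeycomb's width and line up with its edges, the left finger at crop (105,140) and the right at (270,180). I descend and close.

Request:
drive_tool(rows=[[0,0,0,-0.0012,-0.0011,0.012,1],[0,0,0,0,0,0.012,1],[0,0,0,0,0,0.008,1],[0,0,0,0,0,0.0035,1],[0,0,0,0,0,0,1],[0,0,0,0,0,0,0.9],[0,0,0,0,0,0,0.8],[0,0,0,0,0,0,0.72]])

```text
time: 13.7
tool_pos: [0.3996, -0.2914, 0.0593]
tcp_rot: [3.109, 0.443, 0.001]
wrist_force: [0.1, 0.4, 0.3]
width: 0.723
grip_force: 0.0
```

Request:
drive_tool(rows=[[0,0,0,0,0,0,0.66],[0,0,0,0,0,0,0.6],[0,0,0,0,0,0,0.5],[0,0,0,0,0,0,0.4],[0,0,0,0,0,0,0.4],[0,0,0,0,0,0,0.4]], force=30)

```text
time: 14.2
tool_pos: [0.3997, -0.2915, 0.0594]
tcp_rot: [3.109, 0.443, 0.001]
wrist_force: [-0.3, 0.5, 5.8]
width: 0.621
grip_force: 32.7
```

Request:
drive_tool(rows=[[0,0,0,0,0,-0.004,0.4],[0,0,0,0,0,-0.01,0.4],[0,0,0,0,0,-0.03,0.4],[0,0,0,0,0,-0.04,0.4],[0,0,0,0,0,-0.04,0.4],[0,0,0,0,0,0,0.4],[0,0,0,0,0,0,0.4]])

```text
time: 14.78
tool_pos: [0.401, -0.2925, 0.1865]
tcp_rot: [3.105, 0.442, 0.008]
wrist_force: [-1.0, 0.3, -0.9]
width: 0.62
grip_force: 32.2
```

```bash
python3 go.py .6 .168 .18 -70.4 1; python3 refit.py charcoal;  python3 refit.py honeycomb
```

```text
t 14.78 pos [ 0.401  -0.2925  0.1865] psi -73.8 tilt 0.4 w 0.62 F [-1.   0.3 -0.9] grip 32.2 q6 0.61
turn -3.4 shift [ 0.3419 -0.3671  0.0056]
charcoal 1 [ 0.4077 -0.2881  0.4004  0.0354] 0.043 22.9
 one view [ 0.4077 -0.2881  0.4004  0.0354] 0.043 22.9
honeycomb 1 [ 0.4096 -0.3312  3.4368  0.0607] 0.577 196.9
 one view [ 0.4096 -0.3312  3.4368  0.0607] 0.577 196.9
```

Request:
drive_tool(rows=[[0,0,-3.4,0,0,0,0.4],[0,0,0,0.0263,-0.0282,0,0.4],[0,0,0,0.0263,-0.0282,0,0.4],[0,0,0,0.0263,-0.0282,0,0.4],[0,0,0,0.0263,-0.0282,0,0.4],[0,0,0,0.0263,-0.0282,0,0.4],[0,0,0,0.0263,-0.0282,0,0.4],[0,0,0,0.0263,-0.0282,0,0.4]])

```text
time: 15.85
tool_pos: [0.5064, -0.0415, 0.1822]
tcp_rot: [-3.096, -0.535, 0.001]
wrist_force: [-0.1, -0.8, -0.9]
width: 0.621
grip_force: 32.2
```

Request:
drive_tool(rows=[[0,0,0,0.0263,-0.0282,0,0.4],[0,0,0,0.0263,-0.0282,0,0.4],[0,0,0,0.0263,-0.0282,0,0.4],[0,0,0,0.0263,-0.0282,0,0.4],[0,0,0,0.0263,-0.0282,0,0.4],[0,0,0,0.0263,-0.0282,0,0.4],[0,0,0,0,0,0,0.4],[0,0,0,0,0,0,0.4]])

```text
time: 16.52
tool_pos: [0.5982, 0.1709, 0.1816]
tcp_rot: [3.095, 0.54, -0.003]
wrist_force: [-1.0, -0.5, -1.0]
width: 0.619
grip_force: 32.3
```

Request:
drive_tool(rows=[[0,0,0,0,0,0,0.4],[0,0,0,0,0,0,0.4]])

```text
time: 16.68
tool_pos: [0.5975, 0.1679, 0.1821]
tcp_rot: [3.095, 0.534, -0.003]
wrist_force: [-0.5, -0.1, -1.5]
width: 0.622
grip_force: 32.3
```

```bash
python3 go.py .6004 .1683 .082 -70.4 1; python3 - <<'E'
import json
r=json.load(open("res.json")); r["honeycomb"]=[.6004,.1683,.342,.163]; r["charcoal"]=[.4067,-.288,.40,.032];json.dump(r,open("res.json","w"))
E
python3 refit.py honeycomb; python3 refit.py charcoal; python3 refit.py brick charcoal
```

```text
t 16.68 pos [0.5975 0.1679 0.1821] psi -70.4 tilt 0.1 w 0.622 F [-0.5 -0.1 -1.5] grip 32.3 q6 1.46
turn -0.0 shift [0.0031 0.0006 0.1001]
honeycomb 1 [0.5947 0.1602 0.4177 0.163 ] 0.262 23.9
 one view [0.5947 0.1602 0.4177 0.163 ] 0.262 23.9
charcoal 2 [ 0.4062 -0.2877  0.4011  0.0343] 0.056 23.0
charcoal 2 [ 0.4064 -0.2887  0.4117  0.032 ] 0.055 23.6
 one view [ 0.4052 -0.2902  0.4227  0.032 ] 0.068 24.2
 one view [ 0.4065 -0.2883  0.4106  0.032 ] 0.036 23.5
brick 1 [ 0.4072 -0.2881  0.526   0.0045] 0.315 30.1
 one view [ 0.4072 -0.2881  0.526   0.0045] 0.315 30.1
```

Request:
drive_tool(rows=[[0,0,0,0.0031,0.0006,0.02,0.4],[0,0,0,0,0,0.03,0.4],[0,0,0,0,0,0.025,0.4],[0,0,0,0,0,0.015,0.4],[0,0,0,0,0,0.008,0.4],[0,0,0,0,0,0,0.4],[0,0,0,0,0,0,0.4],[0,0,0,0,0,0,0.4]])

```text
time: 17.95
tool_pos: [0.6027, 0.1699, 0.0864]
tcp_rot: [-3.096, -0.535, -0.004]
wrist_force: [-0.6, 0.4, -0.5]
width: 0.622
grip_force: 32.2
```

```bash
python3 go.py .6004 .1683 .0795 -70.4 1; python3 l.py pl2.png .6 .168 .08
```

```text
t 17.95 pos [0.6027 0.1699 0.0864] psi -70.4 tilt 0.16 w 0.622 F [-0.6  0.4 -0.5] grip 32.2 q6 1.46
turn 0.0 shift [-0.0027  0.0007  0.0069]
[234 227]
[168  94]
```

View pics/pl2.png

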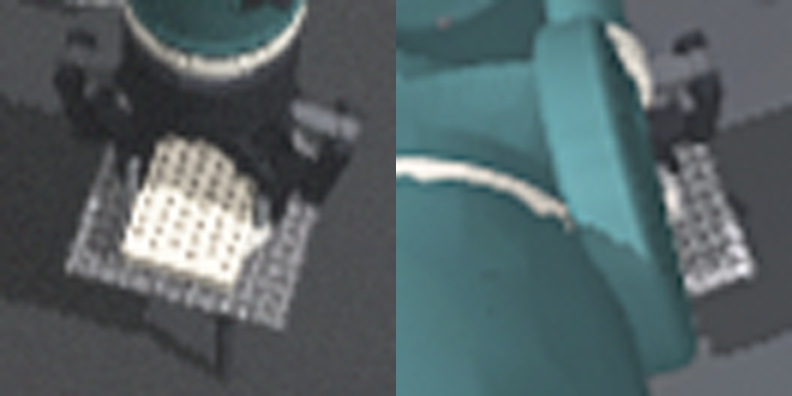

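Honeycomb just above the gauze, front edge crop (122,248)-(238,285), gauze front edge (70,268)-(282,325). It looks centred and nearly parallel, so I lower it.

Request:
drive_tool(rows=[[0,0,0,-0.0027,0.0007,0.003,0.4],[0,0,0,0,0,0.002,0.4],[0,0,0,0,0,0.001,0.4],[0,0,0,0,0,0,0.4],[0,0,0,0,0,0,0.4],[0,0,0,0,0,0,0.4]])

```text
time: 18.55
tool_pos: [0.599, 0.1679, 0.0795]
tcp_rot: [3.096, 0.535, 0.0]
wrist_force: [-2.6, -1.0, 5.9]
width: 0.625
grip_force: 32.9
```

Request:
drive_tool(rows=[[0,0,0,0,0,0.001,0.4],[0,0,0,0,0,0,0.4],[0,0,0,0,0,0,0.4]])

```text
time: 18.8
tool_pos: [0.599, 0.1679, 0.0794]
tcp_rot: [3.095, 0.535, -0.0]
wrist_force: [-5.0, -2.2, 11.4]
width: 0.624
grip_force: 33.5
```

Request:
drive_tool(rows=[[0,0,0,0,0,-0.001,0.4],[0,0,0,0,0,0,0.66],[0,0,0,0,0,0,0.72],[0,0,0,0,0,0,0.8],[0,0,0,0,0,-0.01,0.85],[0,0,0,0,0,-0.04,0.9],[0,0,0,0,0,-0.04,1],[0,0,0,0,0,-0.04,1]])

```text
time: 19.47
tool_pos: [0.5983, 0.1678, 0.2098]
tcp_rot: [3.096, 0.535, -0.003]
wrist_force: [0.5, 0.6, -0.3]
width: 1.004
grip_force: 0.0
```

```bash
python3 go.py .4064 -.2885 .2 -66.4 1
```

```text
t 19.47 pos [0.5983 0.1678 0.2098] psi -70.4 tilt 0.11 w 1.004 F [ 0.5  0.6 -0.3] grip 0.0 q6 1.46
turn -4.0 shift [-0.3585  0.3413  0.0103]
```

Request:
drive_tool(rows=[[0,0,-4,0,0,0,1],[0,0,0,-0.0299,0.0284,0,1],[0,0,0,-0.0299,0.0284,0,1],[0,0,0,-0.0299,0.0284,0,1],[0,0,0,-0.0299,0.0284,0,1],[0,0,0,-0.0299,0.0284,0,1],[0,0,0,-0.0299,0.0284,0,1],[0,0,0,-0.0299,0.0284,0,1]])

```text
time: 20.13
tool_pos: [0.486, -0.0995, 0.2096]
tcp_rot: [3.074, 0.643, 0.002]
wrist_force: [1.0, 0.3, -1.0]
width: 0.996
grip_force: 0.0
```

Request:
drive_tool(rows=[[0,0,0,-0.0299,0.0284,0,1],[0,0,0,-0.0299,0.0284,0,1],[0,0,0,-0.0299,0.0284,0,1],[0,0,0,-0.0299,0.0284,0,1],[0,0,0,-0.0299,0.0284,0,1],[0,0,0,0,0,0,1],[0,0,0,0,0,0,1],[0,0,0,0,0,0,1]])

```text
time: 20.8
tool_pos: [0.4067, -0.2879, 0.2091]
tcp_rot: [-3.075, -0.641, -0.001]
wrist_force: [-0.3, 0.2, -0.1]
width: 0.998
grip_force: 0.0
```

```bash
sed -i 's/0.163/0.08/' res.json; python3 go.py .4064 -.2885 .08 -66.4 1; python3 refit.py honeycomb; python3 refit.py tripod; python3 refit.py charcoal; python3 - <<'E'
from fit import *
import json
r=json.load(open("res.json")); A=read_camera("scene");B=read_camera("top");T=[]
it=[(n,np.array(r[n])) for n in("tripod","honeycomb","flux_dish")]
for X in([.6,.168,.08],[.596,-.147,.03]):
  for p in(A,B):
    u=proj(p,np.array([X]))[0].astype(int)-25
    T.append(draw(p,it if p is A and 0 else it,u[0],u[1],50,50,6))
cv2.imwrite("pics/chk2.png",np.vstack([np.hstack(T[:2]),np.hstack(T[2:])]))
E
```

```text
t 20.8 pos [ 0.4067 -0.2879  0.2091] psi -66.5 tilt 0.04 w 0.998 F [-0.3  0.2 -0.1] grip 0.0 q6 0.49
turn -0.1 shift [-0.0006  0.0004  0.1291]
honeycomb 2 [0.5988 0.1673 0.347  0.0813] 0.061 19.9
honeycomb 2 [0.5985 0.1671 0.3461 0.08  ] 0.064 19.8
 one view [0.5984 0.1662 0.3179 0.08  ] 0.067 18.2
 one view [0.5987 0.1676 0.3471 0.08  ] 0.049 19.9
tripod 2 [ 0.6012  0.168   0.3496 -0.0001] 0.476 20.0
tripod 2 [ 0.6009  0.1681  0.3481 -0.0004] 0.476 19.9
 one view [ 0.6012  0.168   0.3436 -0.0004] 0.474 19.7
 one view [ 0.6005  0.1683  0.3428 -0.0004] 0.478 19.6
charcoal 2 [ 0.4059 -0.288   0.4202  0.0337] 0.17 24.1
charcoal 2 [ 0.4051 -0.2888  0.4081  0.032 ] 0.17 23.4
 one view [ 0.4037 -0.2903  0.4365  0.032 ] 0.075 25.0
 one view [ 0.4051 -0.2887  0.4023  0.032 ] 0.251 23.0
```

View pics/chk2.png

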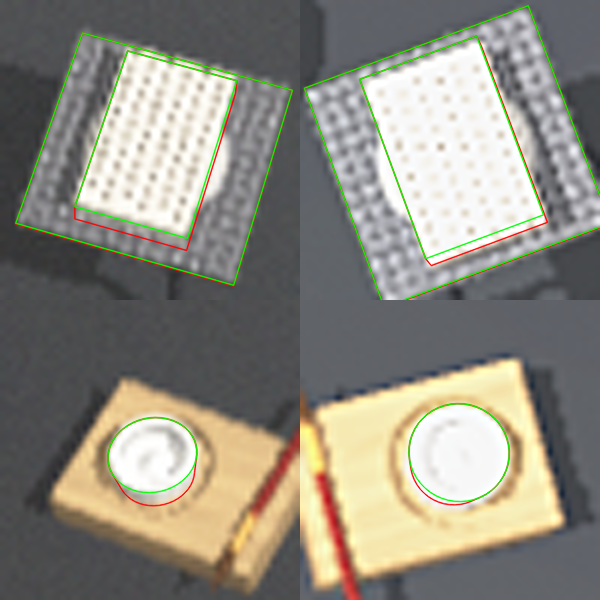

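Honeycomb flat and square on the gauze: offset about 2 mm, yaw within 0.3°. Dish flat in the recess. Next is the charcoal.

Request:
drive_tool(rows=[[0,0,0,-0.0006,0.0004,0.035,1],[0,0,0,0,0,0.035,1],[0,0,0,0,0,0.035,1],[0,0,0,0,0,0.025,1],[0,0,0,0,0,0.01,1],[0,0,0,0,0,0,1],[0,0,0,0,0,0,1],[0,0,0,0,0,0,1]])

```text
time: 22.17
tool_pos: [0.4079, -0.2899, 0.0708]
tcp_rot: [3.073, 0.642, 0.003]
wrist_force: [0.5, 0.8, 0.0]
width: 1.0
grip_force: 0.0
```

```bash
python3 go.py .4058 -.2884 .041 -66.4 1
```

```text
t 22.17 pos [ 0.4079 -0.2899  0.0708] psi -66.4 tilt 0.2 w 1.0 F [0.5 0.8 0. ] grip 0.0 q6 0.49
turn 0.0 shift [-0.0014 -0.0023  0.0298]
```

Request:
drive_tool(rows=[[0,0,0,0,-0.001,0.012,1],[0,0,0,0,0,0.01,1],[0,0,0,0,0,0.006,1],[0,0,0,0,0,0,1],[0,0,0,0,0,0,1],[0,0,0,0,0,0,0.95],[0,0,0,0,0,0,0.9],[0,0,0,0,0,0,0.85]])

```text
time: 22.83
tool_pos: [0.4064, -0.288, 0.0413]
tcp_rot: [3.074, 0.643, 0.001]
wrist_force: [-0.7, 0.3, 0.6]
width: 0.847
grip_force: 0.0
```

Request:
drive_tool(rows=[[0,0,0,0,0,0,0.78],[0,0,0,0,0,0,0.7],[0,0,0,0,0,0,0.6],[0,0,0,0,0,0,0.5],[0,0,0,0,0,0,0.5],[0,0,0,0,0,0,0.5]], force=35)

```text
time: 23.33
tool_pos: [0.4064, -0.2881, 0.0413]
tcp_rot: [3.074, 0.643, 0.001]
wrist_force: [-1.2, -0.1, 6.1]
width: 0.692
grip_force: 39.0
```

Request:
drive_tool(rows=[[0,0,0,0,0,-0.004,0.5],[0,0,0,0,0,-0.01,0.5],[0,0,0,0,0,-0.03,0.5],[0,0,0,0,0,-0.04,0.5],[0,0,0,0,0,-0.04,0.5],[0,0,0,0,0,-0.03,0.5],[0,0,0,0,0,0,0.5],[0,0,0,0,0,0,0.5]])

```text
time: 24.0
tool_pos: [0.4073, -0.2887, 0.1977]
tcp_rot: [3.071, 0.642, 0.006]
wrist_force: [-0.2, 0.3, -1.9]
width: 0.689
grip_force: 38.5
```

```bash
python3 go.py .4378 .3205 .18 -86.4 1; python3 -c "
import json
r=json.load(open('res.json')); r['brick'][3]=0;json.dump(r,open('res.json','w'))"; python3 refit.py brick
```

```text
t 24.0 pos [ 0.4073 -0.2887  0.1977] psi -66.4 tilt 0.32 w 0.689 F [-0.2  0.3 -1.9] grip 38.5 q6 0.49
turn 20.0 shift [ 0.0687 -0.6061  0.0157]
brick 2 [ 0.4067 -0.2889  0.5401 -0.0024] 0.17 30.9
brick 2 [ 0.4066 -0.2889  0.5368  0.    ] 0.173 30.8
 one view [ 0.4055 -0.2896  0.5414  0.    ] 0.085 31.0
 one view [ 0.4056 -0.2864  0.5306  0.    ] 0.255 30.4
```

Request:
drive_tool(rows=[[0,0,7,0,0,0,0.5],[0,0,7,0,0,0,0.5],[0,0,6,0,0,0,0.5],[0,0,0,0.0046,-0.0404,0,0.5],[0,0,0,0.0046,-0.0404,0,0.5],[0,0,0,0.0046,-0.0404,0,0.5],[0,0,0,0.0046,-0.0404,0,0.5],[0,0,0,0.0046,-0.0404,0,0.5]])

```text
time: 24.87
tool_pos: [0.4145, -0.0828, 0.1927]
tcp_rot: [-3.139, -0.097, 0.006]
wrist_force: [0.6, 0.2, -2.1]
width: 0.691
grip_force: 38.6
```

Request:
drive_tool(rows=[[0,0,0,0.0046,-0.0404,0,0.5],[0,0,0,0.0046,-0.0404,0,0.5],[0,0,0,0.0046,-0.0404,0,0.5],[0,0,0,0.0046,-0.0404,0,0.5],[0,0,0,0.0046,-0.0404,0,0.5],[0,0,0,0.0046,-0.0404,0,0.5],[0,0,0,0.0046,-0.0404,0,0.5],[0,0,0,0.0046,-0.0404,0,0.5]])

```text
time: 25.53
tool_pos: [0.4309, 0.2417, 0.1926]
tcp_rot: [3.138, 0.1, -0.005]
wrist_force: [0.7, -0.3, -1.0]
width: 0.691
grip_force: 38.6
```

Request:
drive_tool(rows=[[0,0,0,0.0046,-0.0404,0,0.5],[0,0,0,0.0046,-0.0404,0,0.5],[0,0,0,0,0,0.03,0.5],[0,0,0,0,0,0.03,0.5],[0,0,0,0,0,0.03,0.5],[0,0,0,0,0,0.02,0.5],[0,0,0,0,0,0,0.5],[0,0,0,0,0,0,0.5]])

```text
time: 26.2
tool_pos: [0.4343, 0.32, 0.0818]
tcp_rot: [3.136, 0.099, -0.009]
wrist_force: [-0.2, -0.5, -1.4]
width: 0.693
grip_force: 38.7
```

Request:
drive_tool(rows=[[0,0,0,0,0,0,0.5],[0,0,0,0,0,0,0.5]])

```text
time: 26.37
tool_pos: [0.4379, 0.3221, 0.0864]
tcp_rot: [-3.139, -0.099, -0.004]
wrist_force: [-0.0, 1.1, -0.9]
width: 0.688
grip_force: 38.7
```

```bash
python3 go.py .4378 .3205 .012 -86.4 1; python3 refit.py brick; python3 l.py pl3.png .438 .32 .05
```

```text
t 26.37 pos [0.4379 0.3221 0.0864] psi -86.4 tilt 0.16 w 0.688 F [-0.   1.1 -0.9] grip 38.7 q6 2.1
turn 0.0 shift [-0.0004  0.0017  0.0744]
brick 2 [ 0.4065 -0.2893  0.5252 -0.0021] 0.05 30.1
brick 2 [ 0.407  -0.2883  0.5321  0.    ] 0.052 30.5
 one view [ 0.4071 -0.2888  0.5277  0.    ] 0.045 30.2
 one view [ 0.4063 -0.2883  0.5315  0.    ] 0.054 30.5
[308 219]
[113 158]
```

View pics/pl3.png

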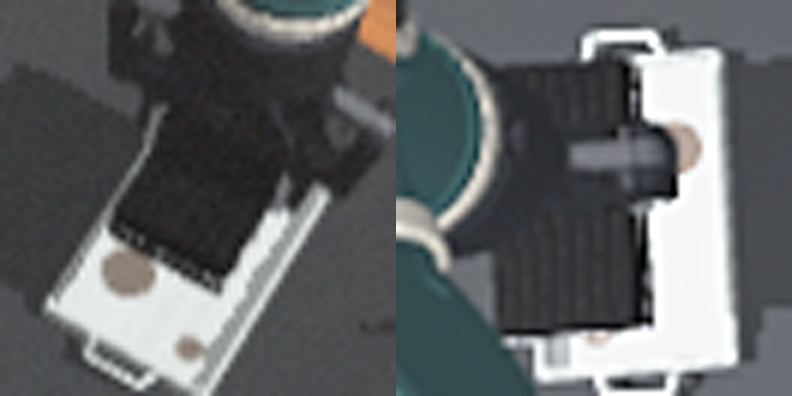

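The charcoal hangs level and parallel above the pan; the top view shift is parallax from its height. I lower it.

Request:
drive_tool(rows=[[0,0,0,0,0.0012,0.02,0.5],[0,0,0,0,0,0.02,0.5],[0,0,0,0,0,0.015,0.5],[0,0,0,0,0,0.01,0.5],[0,0,0,0,0,0.004,0.5],[0,0,0,0,0,0,0.5],[0,0,0,0,0,0,0.5],[0,0,0,0,0,0,0.5]])

```text
time: 27.33
tool_pos: [0.4377, 0.3208, 0.0169]
tcp_rot: [-3.139, -0.099, -0.003]
wrist_force: [-0.5, 0.1, -1.4]
width: 0.689
grip_force: 38.7
```

```bash
python3 go.py .4378 .3205 .0123 -86.4 1
```

```text
t 27.33 pos [0.4377 0.3208 0.0169] psi -86.4 tilt 0.12 w 0.689 F [-0.5  0.1 -1.4] grip 38.7 q6 2.09
turn 0.0 shift [0.0001 0.0003 0.0046]
```

Request:
drive_tool(rows=[[0,0,0,0,0,0.002,0.5],[0,0,0,0,0,0.0015,0.5],[0,0,0,0,0,0.001,0.5],[0,0,0,0,0,0,0.5],[0,0,0,0,0,0,0.5],[0,0,0,0,0,0,0.5]])

```text
time: 27.83
tool_pos: [0.4373, 0.3206, 0.0124]
tcp_rot: [-3.14, -0.099, -0.002]
wrist_force: [-2.3, -0.5, 6.3]
width: 0.691
grip_force: 39.5
```

Request:
drive_tool(rows=[[0,0,0,0,0,0,0.73],[0,0,0,0,0,0,0.77],[0,0,0,0,0,0,0.82],[0,0,0,0,0,0,0.85],[0,0,0,0,0,-0.015,0.88],[0,0,0,0,0,-0.04,0.9],[0,0,0,0,0,-0.04,1],[0,0,0,0,0,-0.04,1]])

```text
time: 28.5
tool_pos: [0.4359, 0.3196, 0.1468]
tcp_rot: [3.139, 0.099, -0.003]
wrist_force: [1.2, 0.7, -0.2]
width: 1.003
grip_force: 0.0
```

Request:
drive_tool(rows=[[0,0,0,0,0,-0.03,1],[0,0,0,0,0,0,1],[0,0,0,0,0,0,1]])

```text
time: 28.75
tool_pos: [0.4384, 0.3213, 0.1792]
tcp_rot: [-3.137, -0.099, -0.008]
wrist_force: [0.8, -0.0, 0.2]
width: 1.0
grip_force: 0.0
```

```bash
python3 go.py .4067 -.2886 .18 -59.6 1
```

```text
t 28.75 pos [0.4384 0.3213 0.1792] psi -86.4 tilt 0.34 w 1.0 F [ 0.8 -0.   0.2] grip 0.0 q6 2.09
turn -26.8 shift [-0.336  0.51  -0.003]
```

Request:
drive_tool(rows=[[0,0,-6.7,0,0,0,1],[0,0,-6.7,0,0,0,1],[0,0,-6.7,0,0,0,1],[0,0,-6.7,0,0,0,1],[0,0,0,-0.0224,0.034,0,1],[0,0,0,-0.0224,0.034,0,1],[0,0,0,-0.0224,0.034,0,1],[0,0,0,-0.0224,0.034,0,1]])

```text
time: 29.42
tool_pos: [0.4262, 0.1558, 0.1736]
tcp_rot: [3.031, 0.826, -0.007]
wrist_force: [1.5, -0.3, 0.1]
width: 1.002
grip_force: 0.0
```

Request:
drive_tool(rows=[[0,0,0,-0.0224,0.034,0,1],[0,0,0,-0.0224,0.034,0,1],[0,0,0,-0.0224,0.034,0,1],[0,0,0,-0.0224,0.034,0,1],[0,0,0,-0.0224,0.034,0,1],[0,0,0,-0.0224,0.034,0,1],[0,0,0,-0.0224,0.034,0,1],[0,0,0,-0.0224,0.034,0,1]])

```text
time: 30.08
tool_pos: [0.4094, -0.169, 0.1741]
tcp_rot: [-3.029, -0.823, 0.004]
wrist_force: [1.2, 0.1, 0.4]
width: 0.997
grip_force: 0.0
```

Request:
drive_tool(rows=[[0,0,0,-0.0224,0.034,0,1],[0,0,0,-0.0224,0.034,0,1],[0,0,0,-0.0224,0.034,0,1],[0,0,0,0,0,0.035,1],[0,0,0,0,0,0.035,1],[0,0,0,0,0,0.02,1],[0,0,0,0,0,0.01,1],[0,0,0,0,0,0,1]])

```text
time: 30.75
tool_pos: [0.4018, -0.2872, 0.0717]
tcp_rot: [-3.024, -0.822, 0.009]
wrist_force: [-0.3, -0.8, -0.8]
width: 1.001
grip_force: 0.0
```

Request:
drive_tool(rows=[[0,0,0,0,0,0,1],[0,0,0,0,0,0,1],[0,0,0,0,0,0,1]])

```text
time: 31.0
tool_pos: [0.4066, -0.2904, 0.078]
tcp_rot: [3.029, 0.824, 0.003]
wrist_force: [-0.0, -1.0, 0.2]
width: 1.0
grip_force: 0.0
```

```bash
python3 go.py .4067 -.2886 .0055 -59.6 1;python3 -c "
import json
r=json.load(open('res.json')); r['charcoal']=[.4378,.3205,.063,.003];json.dump(r,open('res.json','w'))"; python3 refit.py charcoal
```

```text
t 31.0 pos [ 0.4066 -0.2904  0.078 ] psi -59.6 tilt 0.2 w 1.0 F [-0.  -1.   0.2] grip 0.0 q6 0.37
turn 0.0 shift [ 0.001  -0.0017  0.0725]
charcoal 2 [0.4354 0.321  0.0774 0.0019] 0.078 4.4
charcoal 2 [0.4358 0.3207 0.0566 0.003 ] 0.079 3.2
 one view [0.4358 0.3201 0.1201 0.003 ] 0.107 6.9
 one view [0.4357 0.3205 0.0545 0.003 ] 0.04 3.1
```

Request:
drive_tool(rows=[[0,0,0,0.0005,-0.0017,0.02,1],[0,0,0,0,0,0.02,1],[0,0,0,0,0,0.015,1],[0,0,0,0,0,0.01,1],[0,0,0,0,0,0.005,1],[0,0,0,0,0,0,1],[0,0,0,0,0,0,1],[0,0,0,0,0,0,1]])

```text
time: 31.87
tool_pos: [0.4056, -0.2886, 0.0073]
tcp_rot: [3.03, 0.824, 0.002]
wrist_force: [0.0, -0.7, 0.9]
width: 0.996
grip_force: 0.0
```

Request:
drive_tool(rows=[[0,0,0,0,0,0,0.95],[0,0,0,0,0,0,0.9],[0,0,0,0,0,0,0.84],[0,0,0,0,0,0,0.78],[0,0,0,0,0,0,0.7],[0,0,0,0,0,0,0.55],[0,0,0,0,0,0,0.55],[0,0,0,0,0,0,0.55]], force=45)

```text
time: 32.53
tool_pos: [0.4052, -0.2884, 0.0071]
tcp_rot: [3.031, 0.824, 0.001]
wrist_force: [-1.7, 1.2, 5.5]
width: 0.761
grip_force: 51.3
```

Request:
drive_tool(rows=[[0,0,0,0,0,-0.004,0.55],[0,0,0,0,0,-0.01,0.55],[0,0,0,0,0,-0.03,0.55],[0,0,0,0,0,-0.04,0.55],[0,0,0,0,0,-0.04,0.55],[0,0,0,0,0,0,0.55],[0,0,0,0,0,0,0.55],[0,0,0,0,0,0,0.55]])

```text
time: 33.2
tool_pos: [0.4041, -0.2875, 0.13]
tcp_rot: [-3.031, -0.824, 0.001]
wrist_force: [0.2, -0.1, -3.3]
width: 0.759
grip_force: 51.7
```

```bash
python3 go.py .4527 .002 .13 -59.6 1; python3 refit.py turntable
```

```text
t 33.2 pos [ 0.4041 -0.2875  0.13  ] psi -59.6 tilt 0.04 w 0.759 F [ 0.2 -0.1 -3.3] grip 51.7 q6 0.37
turn 0.0 shift [ 1.884e-01 -2.251e-01  1.000e-04]
turntable 2 [0.4518 0.0018 0.1411 0.0003] 0.022 8.1
turntable 2 [ 0.452   0.0017  0.0107 -0.0002] 0.022 0.6
 one view [ 0.4523  0.0011  0.0059 -0.0002] 0.023 0.3
 one view [ 0.4518  0.0023  0.0124 -0.0002] 0.016 0.7
```

Request:
drive_tool(rows=[[0,0,0,0.0233,-0.0282,0,0.55],[0,0,0,0.0233,-0.0282,0,0.55],[0,0,0,0.0233,-0.0282,0,0.55],[0,0,0,0.0233,-0.0282,0,0.55],[0,0,0,0.0233,-0.0282,0,0.55],[0,0,0,0.0233,-0.0282,0,0.55],[0,0,0,0.0233,-0.0282,0,0.55],[0,0,0,0.0233,-0.0282,0,0.55]])

```text
time: 34.07
tool_pos: [0.4501, 0.0027, 0.1289]
tcp_rot: [-3.031, -0.824, 0.004]
wrist_force: [0.2, -0.4, -2.4]
width: 0.759
grip_force: 51.7
```

Request:
drive_tool(rows=[[0,0,0,0,0,0.03,0.55],[0,0,0,0,0,0.03,0.55],[0,0,0,0,0,0.015,0.55],[0,0,0,0,0,0.005,0.55],[0,0,0,0,0,0,0.55],[0,0,0,0,0,0,0.55],[0,0,0,0,0,0,0.55],[0,0,0,0,0,0,0.55]])

```text
time: 34.73
tool_pos: [0.4528, 0.0006, 0.0517]
tcp_rot: [3.031, 0.823, 0.004]
wrist_force: [0.1, -0.0, -2.2]
width: 0.764
grip_force: 51.6
```

```bash
python3 go.py .4511 .0012 .0371 -59.6 1
```

```text
t 34.73 pos [0.4528 0.0006 0.0517] psi -59.6 tilt 0.17 w 0.764 F [ 0.1 -0.  -2.2] grip 51.6 q6 0.99
turn -0.0 shift [-0.0012 -0.0014  0.0146]
```

Request:
drive_tool(rows=[[0,0,0,-0.001,-0.001,0.005,0.55],[0,0,0,0,0,0.004,0.55],[0,0,0,0,0,0.002,0.55],[0,0,0,0,0,0,0.55],[0,0,0,0,0,0,0.55],[0,0,0,0,0,0,0.55],[0,0,0,0,0,0,0.55]])

```text
time: 35.32
tool_pos: [0.45, 0.0013, 0.0394]
tcp_rot: [3.032, 0.824, 0.0]
wrist_force: [-0.7, -0.9, -2.5]
width: 0.759
grip_force: 51.7
```

```bash
python3 go.py .4511 .0012 .0371 -59.6 1
```

```text
t 35.32 pos [0.45   0.0013 0.0394] psi -59.6 tilt 0.01 w 0.759 F [-0.7 -0.9 -2.5] grip 51.7 q6 0.99
turn 0.0 shift [0.0009 0.0006 0.0023]
```

Request:
drive_tool(rows=[[0,0,0,0.0009,0.0006,0.001,0.55],[0,0,0,0,0,0.001,0.55],[0,0,0,0,0,0.0006,0.55],[0,0,0,0,0,0,0.55],[0,0,0,0,0,0,0.55],[0,0,0,0,0,0,0.55]])

```text
time: 35.82
tool_pos: [0.4513, 0.0012, 0.0371]
tcp_rot: [3.031, 0.824, 0.001]
wrist_force: [-1.8, 0.6, 3.1]
width: 0.763
grip_force: 52.3
```

Request:
drive_tool(rows=[[0,0,0,0,0,0,0.79],[0,0,0,0,0,0,0.83],[0,0,0,0,0,0,0.88],[0,0,0,0,0,0,0.95],[0,0,0,0,0,-0.01,1],[0,0,0,0,0,-0.035,1],[0,0,0,0,0,-0.04,1],[0,0,0,0,0,-0.04,1]])

```text
time: 36.48
tool_pos: [0.4498, 0.0013, 0.1629]
tcp_rot: [-3.031, -0.824, 0.003]
wrist_force: [0.5, 0.0, 0.5]
width: 1.002
grip_force: 0.0
```

Request:
drive_tool(rows=[[0,0,0,0,0,-0.04,1],[0,0,0,-0.035,0.02,0,1],[0,0,0,-0.035,0.02,0,1],[0,0,0,-0.035,0.02,0,1],[0,0,0,-0.035,0.02,0,1],[0,0,0,-0.035,0.02,0,1],[0,0,0,0,0,0,1],[0,0,0,0,0,0,1]])

```text
time: 37.15
tool_pos: [0.3497, -0.1754, 0.2025]
tcp_rot: [3.033, 0.814, 0.001]
wrist_force: [-0.7, 1.4, 0.1]
width: 1.0
grip_force: 0.0
```

```bash
python3 go.py .4511 .0012 .2 -59.6 1;python3 -c "
import json
r=json.load(open('res.json')); r['brick']=[.4522,.0018,.53,.03];json.dump(r,open('res.json','w'))"; for n in brick charcoal honeycomb flux_dish; do python3 refit.py $n; done; python3 - <<'E'
from h import *
p=read_camera("scene"); save(p,"end.png",(90,90,350,350),2.2)
E
```

```text
t 37.15 pos [ 0.3497 -0.1754  0.2025] psi -59.9 tilt 0.07 w 1.0 F [-0.7  1.4  0.1] grip 0.0 q6 0.52
turn -0.3 shift [ 0.1769 -0.101   0.0025]
brick 2 [0.4526 0.0013 0.5254 0.0281] 0.059 30.1
brick 2 [0.4522 0.0013 0.5301 0.03  ] 0.06 30.4
 one view [0.4537 0.0005 0.5542 0.03  ] 0.08 31.8
 one view [0.4522 0.0018 0.5326 0.03  ] 0.036 30.5
charcoal 2 [0.4352 0.3199 0.0789 0.005 ] 0.064 4.5
charcoal 2 [0.436  0.3204 0.066  0.003 ] 0.062 3.8
 one view [0.4343 0.32   0.0547 0.003 ] 0.065 3.1
 one view [0.4349 0.3209 0.0802 0.003 ] 0.05 4.6
honeycomb 2 [0.5995 0.1673 0.3235 0.0781] 0.056 18.5
honeycomb 2 [0.5994 0.1674 0.3193 0.08  ] 0.056 18.3
 one view [0.6005 0.1672 0.3239 0.08  ] 0.061 18.6
 one view [0.5989 0.1674 0.3235 0.08  ] 0.043 18.5
flux_dish 2 [ 0.5964 -0.1468  0.      0.0111] 0.134 0.0
flux_dish 2 [ 0.5957 -0.1455  0.      0.016 ] 0.145 0.0
 one view [ 0.5977 -0.147   0.      0.016 ] 0.198 0.0
 one view [ 0.5949 -0.1454  0.      0.016 ] 0.074 0.0
```

View pics/end.png

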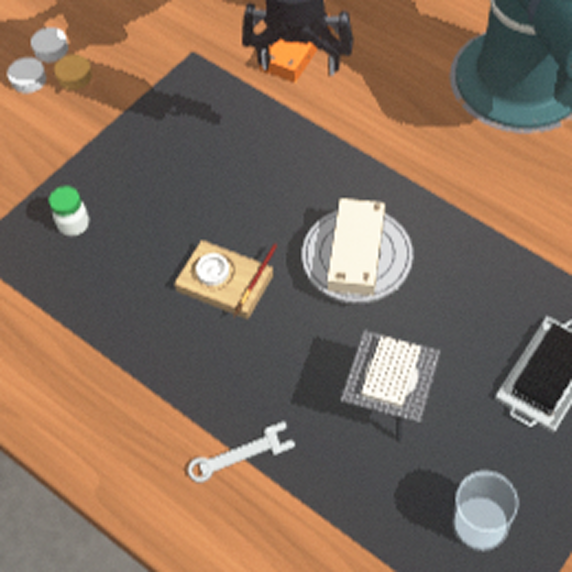

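The end view shows all four pieces in place: dish in the recess (213,268), brick in the middle of the disc (357,243), honeycomb centred on the gauze (391,370) and charcoal in the pan (555,370). The jar and beaker have not moved, and the gripper is clear. I hand the job in.

```bash
python3 -c "
from workcell import workorder; print(workorder.finish_job())"
```

```text
the job is handed in; nothing more can be done
None
```

The soldering bench is set out and handed in at about 39 s: the dish, honeycomb, charcoal and fire brick were taken from the top down and each is in its place, within about 2 mm of centre by the camera fits. The honeycomb is square with the gauze to between 0.3° and 1.3°, and the beaker and jar were left where they stood.

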